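# Index the 384-well plate stage to quadrant three

## Task

The next fill goes into quadrant three: with the fingertips, push the plate stage's blue-knobbed selector lever through its H-shaped gate - along the left-hand track to the middle, across to the right-hand track, then forward (away from the robot) fully home to the end of the slot marked with three dots. Push from outside without forcing it and never take the knob or stem between the fingers; leave the plate sitting in its nest and the bottle, tube rack and tip box where they stand, and finish clear of everything.

Things in the scene. Friction and masses are not known exactly. Their poses are not given: they have to be found in the camera images.
- stage: Bench-top indexing stage for 384-well plates: a fixed white base 220 (x) x 340 (y) x 32 mm high. Origin: centre of its underside, on the bench. +x points forward (away from the operator, towards slots 1 and 3), +y to the operator's left, z up. Its right half, centred at y = -100 mm, is a grey console 120 x 110 mm, 96 mm high, with the gate and lever; its left half carries nest and plate.
- gate_centre (a point): Centre of the H gate on the steel gate plate's upper face, 100 mm above the bench; axes as the stage's. Two tracks 11 mm wide run along x at y = +13 (left) and -13 mm (right), joined only at x = 0 by a cross channel 14 mm wide; the tongues between have rounded corners. Dots: one far left, two near left, three far right, four near right. With the lever upright the knob's centre is 80 mm above this point.
- slot3_end (a point): Where the stem's axis stands at gate level when the lever is home in slot three (far right, three dots); it lies on the upper face of the gate plate, 14 mm forward and 13 mm right of the gate's centre.
- knob (a point): Centre of the lever's blue ball knob, 34 mm diameter, on a 9 mm steel stem; its z runs up the stem. The lever tilts about a point 142 mm below it (62 mm below the gate's face). Knob travel about 33 mm forward or back and 29 mm left or right of the middle; its centre is 180 mm above the bench when upright, 3 to 7 mm lower when tilted. The lever stays where it is left; moving it takes about 2 N, hard stops end it.
- shift (a joint): Fore-and-aft tilt of the lever in rad: 0 in the cross channel, positive forward (stage +x), stops at +-0.233. Starts anywhere along the left track. Home in slot three reads 0.233. To cross between the tracks it must be within about 0.04 of 0.
- select (a joint): Sideways tilt of the lever in rad: positive to the right (stage -y); about -0.2 in the left track (start), about +0.2 in the right track.
- nest: Black plate nest, 112 (x) x 154 (y) mm, its rim 61 mm above the bench, on the left half of the stage. Origin: centre of its underside, 48 mm above the bench. The lever shifts it by up to 4.5 mm, the opposite way to the knob. Two fixed steel docking pins, 12 mm thick, rise to 95 mm above the bench at (85, 145) and (-85, 5) mm in the stage's frame.
- plate: White 384-well plate, 85.5 (x) x 127.8 (y) x 14.4 mm high, lying loose in the nest on the left half of the stage. Origin: centre of its underside, 53 mm above the bench. It rides with the nest, which the lever shifts by up to 4.5 mm the opposite way to the knob.
- bottle: Amber reagent bottle with orange cap, 60 mm diameter, 115 mm high, standing on the bench to the right of the console. Origin: centre of its underside. Leave alone.
- tube_rack: Magenta microtube rack, 70 (x) x 125 (y) x 44 mm high, on the bench beyond the console. Origin: centre of its underside. Leave alone.
- tip_box: Blue pipette-tip box with yellow lid, 82 (x) x 120 (y) x 68 mm high, on the bench beyond the plate nest. Origin: centre of its underside. Leave alone.
There are look-alikes about, which are no part of the job. Of the things like the plate, leave any that is yellow; of the rest the larger one is meant.

How it is judged:
By the outcome, as a careful person would: the job done as asked, in the order asked, and still so for the second after the job is handed in, with the robot touching nothing.
It also fails if it takes over 67 s, if anything falls off the work surface, if the arm or the gripper's body presses on something with over 40 N, if the wrist force passes 120 N, or if a joint passes its speed limit or range.

## Robot

A 6-joint arm with a two-finger parallel gripper is mounted at the origin on the work surface. World frame = base frame: x ahead of the robot, y to its left, z up, the work surface at z = 0. Lengths are in mm, angles in degrees, forces in N, time in s.
With the tool pointing down it reaches from about 350 to 850 mm from the base axis. Payload 8.1 kg.
Tool frame: the origin (TCP) lies at the very end of the fingers, on their centre line; the grasp point (between the pads) lies 19 mm behind it (pinch_z is the z of the grasp point in the tool frame, in mm); z points along the fingers, y is the direction in which the jaws open and shut (so a half turn about z gives the same grasp; the last joint's range is limited). The gripper opens to 85 mm and grips with 20 to 120 N. Pads are 22 mm wide; open, the fingers measure 114 mm over their backs; the gripper's body (76 mm by 85 mm) begins 54 mm behind the grasp point. The pads swing forward as they close: fully open they stand 13 mm farther back than shut.
Start: joints at [59.908, 7.471, 85.268, -0, 87.261, -4.893], TCP at [255.435, 542.916, 231.292] pointing down, gripper open.
Joint ranges: [-169.43, 169.43], [-51.17, 129.36], [1.28, 143.12], [-76.62, 256.62], [0, 156.53], [-152.29, 152.29]. Speed limits (degrees/s): [136.94, 136.94, 159.86, 180, 180, 180].

## Interface

Orientations are given as [roll, pitch, yaw] about the fixed x, y, z axes, in that order (R = Rz(yaw) Ry(pitch) Rx(roll)).
In Python, from bench import * gives the robot as it stands.
- The arm moves only by the shell command python3 -m creep 'ROWS' [FORCE]. ROWS is a JSON object of lists of equal length, an entry for each row: "translation": the shift along the tool's x, y, z in mm, a list of three; "rotation": the turn, a rotation vector about the tool's x, y, z in rad, a list of three; "claw": the finger opening in mm, from 0 to 85.4. In form: {"translation": [[dx, dy, dz], ...], "rotation": [[ax, ay, az], ...], "claw": [claw, ...]}. A call has 1 to 10 rows; each row shifts and turns the commanded pose from where the row before left it, along the tool's axes as they then stand; what a row does not reach is not made up. A row lasts 1/10 s, in which the tool goes at most 50 mm and 8.59 degrees, less where a joint would pass 70% of its speed; a pose out of reach is approached as far as the arm can. A call is refused whole if a number of a shift passes 50 or a number of a turn 0.15, either way. A call with a gripper value outside its range is refused whole. The fingers move at their own pace and stop on an object; FORCE is the grip in N (left out, the last holds). Time passes only in rows, so rows that do not move let the fingers close. It gives the time, the measured TCP pose, the force and the opening at its end, in the units of the state.
- sense(): the state, without advancing time (a new reading comes with each control period).
- snapshot(name): name is "scene" or "top" or "wrist"; returns a dict with "frame" (480x640x3 uint8, red, green, blue), "intrinsics" (3x3 intrinsics, pixels), "extrinsics" (4x4, takes a point from camera to world coordinates). Camera axes: x right, y up, looking along -z (the intrinsics and any distortion apply to the point x, -y, -z); pixel columns grow to the right and rows downward; lengths in mm; the calibration is good to about 2 mm. A picture is of the moment at which its call begins. There is no depth.
- hand_in(): hands the job in, once; it reports no verdict.
The state is a dict: "time": time; "joint_pos": joint angles; "qd": joint speeds; "joint_efforts": joint torques, N m; "tool_pos": TCP position; "tcp_rot": TCP orientation; "ft_force": force on the tool from outside, world axes, zero at the start; "wrist_torque": the same for the moment, N m; "finger_gap": finger opening in mm.
Only numpy, scipy, OpenCV 4.12 (cv2) and the standard library are available. Lean on these libraries where they do the work, as an engineer would, in place of code of your own. Each camera call takes 0.05 s, during which the arm holds its last target.

## Working session

There is one attempt and no reset: what is moved stays moved. The work goes in short steps, Python scripts to look and compute and a shell command to move; the robot and the scene stay as the last step left them, time stands still between calls to the robot, and variables do not carry over. Pictures are saved under pics/ and viewed, and the job is handed in when it is done.

```bash
ls; mkdir -p pics
cat > h.py <<'E'
from bench import *
import numpy as np, cv2
def snap(n,f):
    d=snapshot(n); cv2.imwrite('pics/'+f,d['frame'][:,:,::-1]); 
    np.savez('pics/'+f[:-4]+'.npz',K=d['intrinsics'],E=d['extrinsics'],f=d['frame']); 
    return d
def ray(f,u,v):
    d=np.load('pics/'+f+'.npz'); K=d['K'];E=d['E']
    x=np.linalg.inv(K)@[u,v,1]; r=E[:3,:3]@[x[0],-x[1],-x[2]]
    return E[:3,3],r
def at_z(f,u,v,z):
    o,r=ray(f,u,v); return o+r*(z-o[2])/r[2]
def proj(f,p):
    d=np.load('pics/'+f+'.npz'); c=np.linalg.inv(d['E'])@[*p,1]
    q=d['K']@[c[0],-c[1],-c[2]]; return q[:2]/q[2]
def tri(obs):
    A=np.zeros((3,3));b=np.zeros(3)
    for f,u,v in obs:
        o,r=ray(f,u,v); r=r/np.linalg.norm(r);P=np.eye(3)-np.outer(r,r);A+=P;b+=P@o
    return np.linalg.solve(A,b)
def crop(f,u0,u1,v0,v1,s,out):
    im=cv2.imread('pics/'+f+'.png')[v0:v1,u0:u1]; cv2.imwrite('pics/'+out,cv2.resize(im,None,fx=s,fy=s,interpolation=cv2.INTER_CUBIC))
E
python3 -c "
from h import *
snap('scene','s0.png');snap('top','t0.png');print(sense())"
```

```text
pics
{'time': 0.1, 'joint_pos': array([ 5.99094877e+01,  7.50975225e+00,  8.53234538e+01,  7.86333259e-04,
        8.72636722e+01, -4.89391446e+00]), 'qd': array([-0.00088914, -0.09549504, -0.09129623,  0.08096424,  0.05273349,
        0.04990252]), 'joint_efforts': array([ 2.63788888e-04, -5.70951033e+01, -5.01942194e+01, -1.65639422e-04,
        8.16765649e-03, -4.06879803e-05]), 'tool_pos': array([255.16317819, 542.47830454, 230.35611004]), 'tcp_rot': array([-1.79903542e+02, -9.04729440e-03,  1.54803356e+02]), 'ft_force': array([ 0.740042  , -0.83204653, -0.39947049]), 'wrist_torque': array([0.0033805 , 0.00096967, 0.01303275]), 'finger_gap': 85.49105069861224}
```

View pics/s0.png

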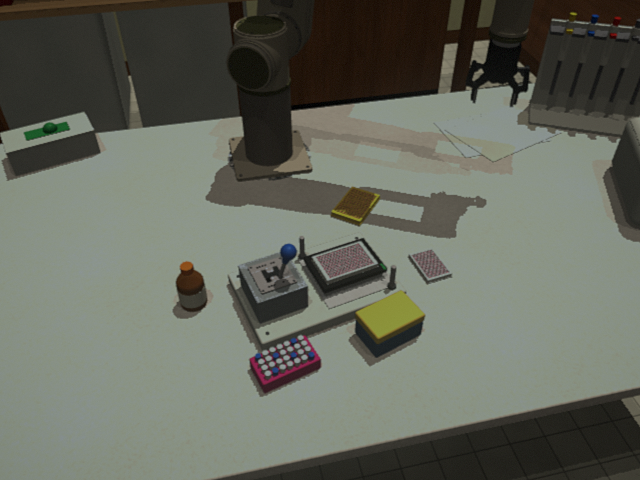

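View pics/t0.png

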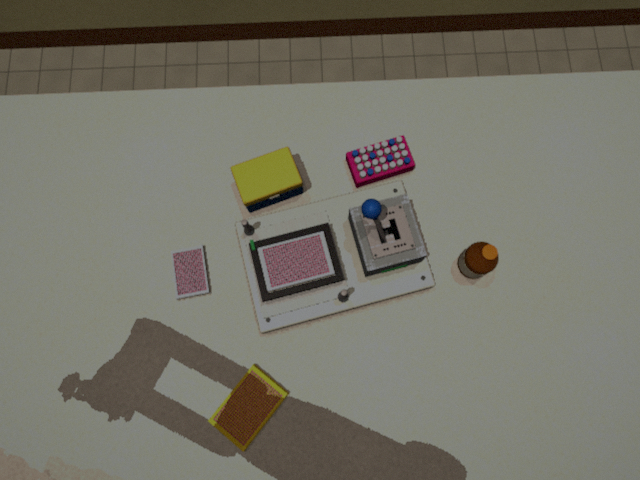

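Candidates: blue-knobbed lever on the console, top (372,209) / scene (288,252); a green-knobbed box, scene (50,128), is not it. Plate-like things: plate in the nest, top (297,262); a small loose plate (190,272); a yellow one (248,407). I choose the blue knob and the nest plate, and check both close up.

```bash
python3 -c "
from h import *
crop('t0',330,450,175,285,6,'tc.png');crop('s0',225,325,225,325,6,'sc.png')"
```

```text
(no output)
```

View pics/tc.png

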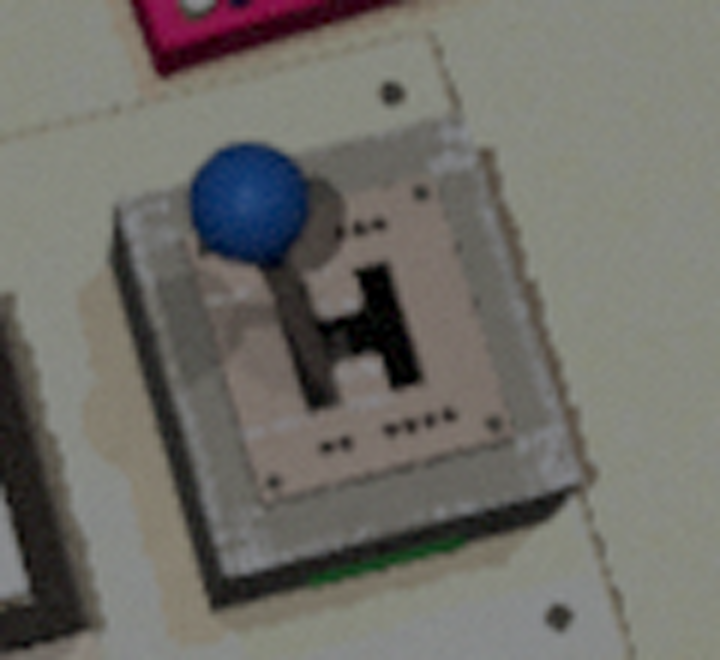

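View pics/sc.png

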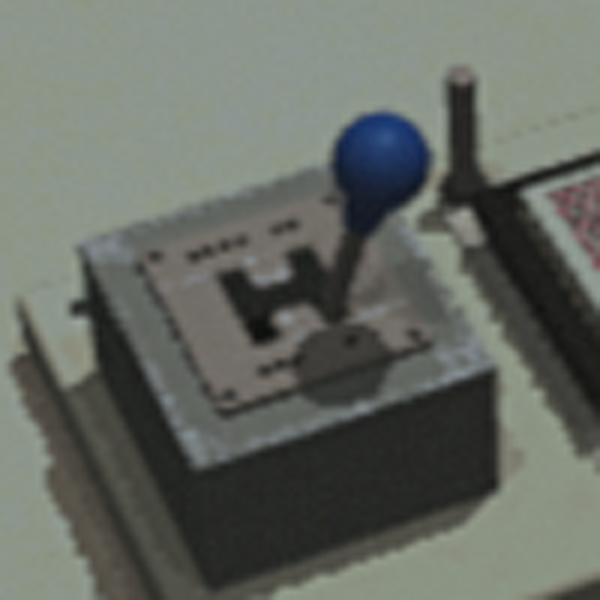

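The crop shows the blue knob (top 371.3,208.8; scene 288.5,251.7) with its stem in the left track, and the H-gate's centre near top (387.8,231.3). Three dots are far right.

```bash
python3 -c "
from h import *
np.set_printoptions(precision=1,suppress=True)
k=tri([('t0',371.3,208.8),('s0',288.5,251.7)]);print('knob',k,proj('t0',k),proj('s0',k))
c=lambda x,y:(330+x/6,175+y/6)
P=lambda x,y,z:at_z('t0',*c(x,y),z)
a=P(391,93,32);b=P(558,617,32);d=a-b;print('yaw base',np.degrees(np.arctan2(d[1],d[0])))
s1=P(420,193,100);s2=P(274,483,100);s3=P(493,425,100);d=s1-s3;print('yaw plate',np.degrees(np.arctan2(d[1],d[0])))
d=s2-s3;print('yaw plate y',np.degrees(np.arctan2(d[1],d[0]))-90)
print('gate',(s1+s2)/2, P(347,338,100))
H=[P(x,y,100) for x,y in [(360,268),(390,262),(420,380),(390,388),(310,408),(336,403)]];print(np.array(H))
c2=lambda x,y:(225+x/6,225+y/6)
q=[at_z('s0',*c2(x,y),100) for x,y in [(155,257),(418,337),(229,393)]];print('scene',np.array(q),(q[0]+q[1])/2)
d=q[0]-q[2];print(np.degrees(np.arctan2(d[1],d[0])))
for n in ['t0','s0']: print(ray(n,320,240)[0])
"
```

```text
knob [606.4 -45.9 173.2] [371.1 208.8] [288.4 251.7]
yaw base 12.539467014811944
yaw plate 12.345012062924182
yaw plate y 12.430342716188008
gate [586.  -80.6 100. ] [585.4 -80.3 100. ]
[[ 606.9  -85.8  100. ]
 [ 608.3  -94.9  100. ]
 [ 571.6 -101.   100. ]
 [ 569.6  -91.9  100. ]
 [ 564.6  -67.8  100. ]
 [ 565.7  -75.6  100. ]]
scene [[ 560.6 -121.1  100. ]
 [ 619.4  -37.9  100. ]
 [ 631.  -105.2  100. ]] [590.  -79.5 100. ]
-167.31505444230461
[366.4  32.6 955.1]
[1448.6 -166.9  971. ]
```

```bash
cat >> h.py <<'E'
from scipy.spatial.transform import Rotation as Ro
G=np.array([587,-80,100.]); YAW=12.4
Rs=Ro.from_euler('z',YAW,degrees=True).as_matrix()
def st(p): return Rs.T@(np.array(p)-G)
def go(sx,sy,z):
    s=sense(); R=Ro.from_euler('xyz',s['tcp_rot'],degrees=True).as_matrix()
    t=G+Rs@[sx,sy,0]; t[2]=z
    print('tool delta',np.round(R.T@(t-s['tool_pos']),1)); 
def rep():
    s=sense(); print('t',round(s['time'],2),'stage',np.round(st(s['tool_pos']),1),'rot',np.round(s['tcp_rot'],1),'F stage',np.round(Rs.T@s['ft_force'],1),'gap',round(s['finger_gap'],1))
E
python3 -m creep '{"translation":[[0,0,0],[0,0,0],[0,0,0],[0,0,0],[0,0,0],[0,0,0],[0,0,0],[0,0,0],[0,0,0]],"rotation":[[0,0,0.13],[0,0,0.13],[0,0,0.13],[0,0,0.13],[0,0,0.13],[0,0,0.13],[0,0,0.135],[0,0,0],[0,0,0]],"claw":[0,0,0,0,0,0,0,0,0]}'
python3 -c "
from h import *
rep();go(75,29,230)"
```

```text
time: 1.0
tool_pos: [255.3, 542.7, 230.9]
tcp_rot: [-180.0, 0.0, 102.6]
ft_force: [1.0, 0.5, 0.1]
finger_gap: -0.3
t 1.0 stage [-190.2  679.4  130.9] rot [-180.     0.   102.6] F stage [1.  0.3 0.1] gap -0.3
tool delta [-651.4  262.9    1.1]
```

```bash
python3 -m creep '{"translation":[[-40,16,0],[-40,16,0],[-40,16,0],[-40,16,0],[-40,16,0],[-40,16,0],[-40,16,0],[-40,16,0],[-40,16,0],[-40,16,0]],"rotation":[[0,0,0],[0,0,0],[0,0,0],[0,0,0],[0,0,0],[0,0,0],[0,0,0],[0,0,0],[0,0,0],[0,0,0]],"claw":[0,0,0,0,0,0,0,0,0,0]}' && python3 -m creep '{"translation":[[-40,16,0],[-40,16,0],[-40,16,0],[-40,17,0],[-40,18,0],[-40,17,0],[-11,3,0],[0,0,0],[0,0,0],[0,0,0]],"rotation":[[0,0,0],[0,0,0],[0,0,0],[0,0,0],[0,0,0],[0,0,0],[0,0,0],[0,0,0],[0,0,0],[0,0,0]],"claw":[0,0,0,0,0,0,0,0,0,0]}'
python3 -c "
from h import *
rep();go(75,29,165);snap('wrist','w1.png');snap('top','t1.png');snap('scene','s1.png')"
```

```text
time: 2.0
tool_pos: [498.2, 184.9, 231.4]
tcp_rot: [180.0, -0.0, 102.6]
ft_force: [0.6, 0.5, -0.0]
finger_gap: 0.1
time: 3.0
tool_pos: [651.3, -35.1, 231.5]
tcp_rot: [-180.0, -0.0, 102.5]
ft_force: [-0.5, 0.7, -0.4]
finger_gap: -0.0
t 3.0 stage [ 72.5  30.1 131.5] rot [-180.    -0.   102.5] F stage [-0.3  0.8 -0.4] gap -0.0
tool delta [-1.1  2.5 66.5]
```

View pics/w1.png

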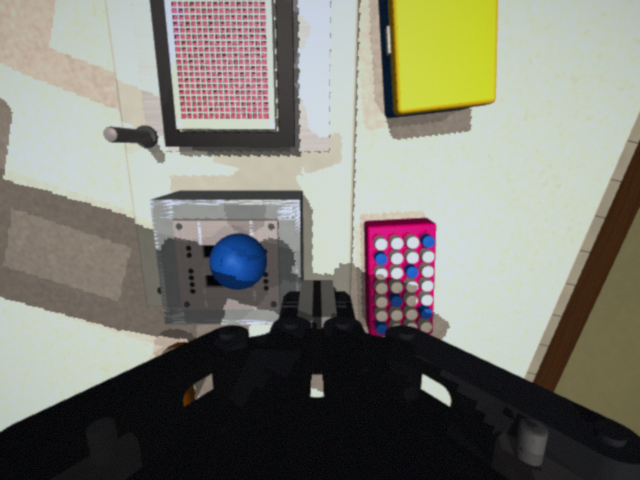

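View pics/s1.png

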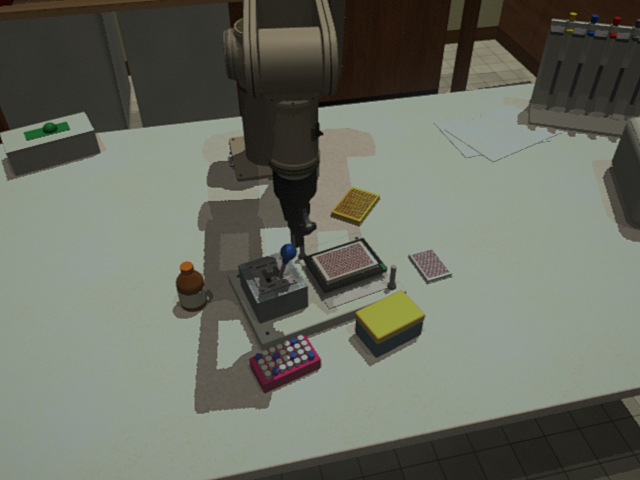

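```bash
python3 -c "
from h import *
print(proj('s1',[651,-35,231]),proj('t1',[651,-35,231]),proj('w1',[651,-35,231]))
k=[606.4,-45.9,173.2];print(proj('w1',k), proj('s1',k), st(tri([('t0',371.3,208.8),('s0',288.5,251.7),('w1',238,262)])), at_z('w1',238,262,173.2)-G)
crop('s1',240,340,170,320,4,'sc1.png')"
```

```text
[297.10509171 244.28790012] [365.25760171 170.69974436] [314.51080268 301.39925724]
[238.67012123 262.00059554] [288.34637668 251.72156181] [26.09350839 29.17737693 73.24807982] [19.0064654  34.01352627 73.2       ]
```

View pics/sc1.png

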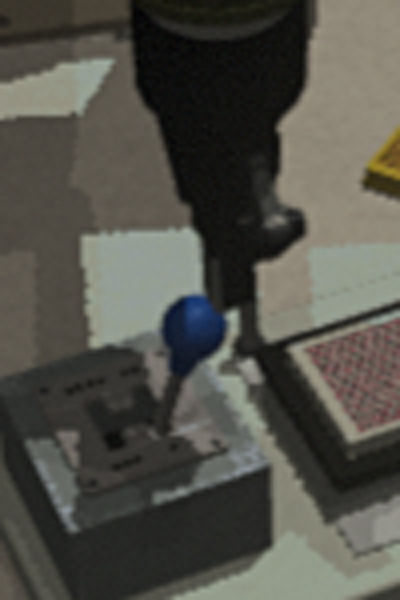

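View pics/t1.png

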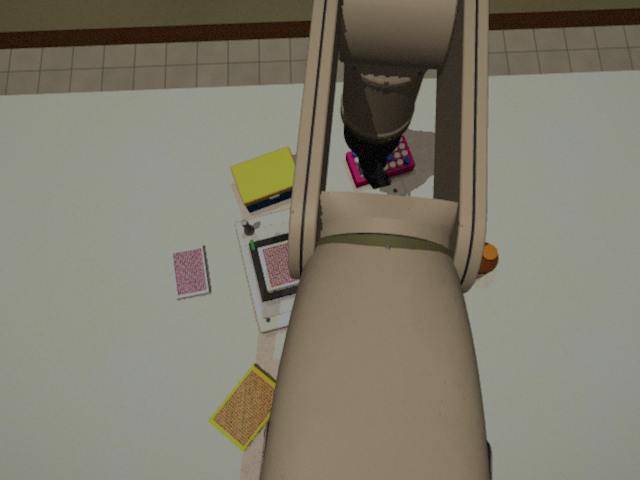

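The wrist view confirms the knob at (238,262), matching the prediction (238.7,262.0). I descend ahead of the knob.

```bash
python3 -m creep '{"translation":[[-1,3,10],[0,0,15],[0,0,15],[0,0,15],[0,0,12],[0,0,0],[0,0,0],[0,0,0]],"rotation":[[0,0,0],[0,0,0],[0,0,0],[0,0,0],[0,0,0],[0,0,0],[0,0,0],[0,0,0]],"claw":[0,0,0,0,0,0,0,0]}'
python3 -c "
from h import *
rep();snap('wrist','w2.png');snap('scene','s2.png');crop('s2',240,340,170,320,4,'sc2.png')"
```

```text
time: 3.95
tool_pos: [655.6, -37.0, 165.3]
tcp_rot: [179.9, 0.0, 102.4]
ft_force: [0.2, -0.1, 0.0]
finger_gap: 0.4
t 3.95 stage [76.2 27.2 65.3] rot [179.9   0.  102.4] F stage [ 0.2 -0.1  0. ] gap 0.4
```

View pics/w2.png

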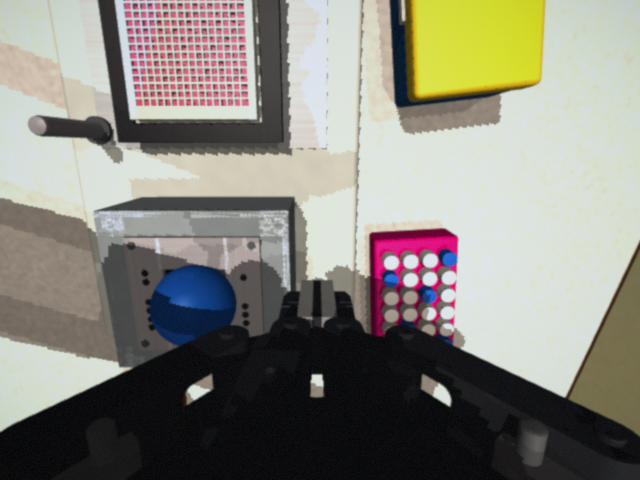

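View pics/sc2.png

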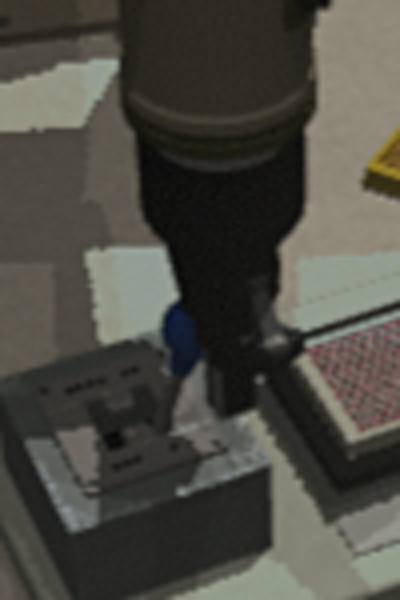

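```bash
python3 -m creep '{"translation":[[0.5,-3,0],[0.5,-3,0],[0.5,-3,0],[0,-3,0],[0,-2,0],[0,0,0]],"rotation":[[0,0,0],[0,0,0],[0,0,0],[0,0,0],[0,0,0],[0,0,0]],"claw":[0,0,0,0,0,0]}'
python3 -c "
from h import *
rep()"
for i in 1 2 ; do :; done
python3 -m creep '{"translation":[[0,-2,0],[0,-2,0],[0,0,0]],"rotation":[[0,0,0],[0,0,0],[0,0,0]],"claw":[0,0,0]}'
python3 -c "
from h import *
rep()"
python3 -m creep '{"translation":[[0,-2,0],[0,-2,0],[0,0,0]],"rotation":[[0,0,0],[0,0,0],[0,0,0]],"claw":[0,0,0]}'
python3 -c "
from h import *
rep();snap('wrist','w3.png')"
```

```text
time: 4.65
tool_pos: [640.7, -38.5, 164.4]
tcp_rot: [-180.0, 0.0, 102.4]
ft_force: [-0.4, 0.2, -0.4]
finger_gap: 0.0
t 4.65 stage [61.4 29.  64.4] rot [-180.     0.   102.4] F stage [-0.4  0.3 -0.4] gap 0.0
time: 4.95
tool_pos: [636.9, -39.4, 164.3]
tcp_rot: [-180.0, -0.0, 102.4]
ft_force: [-0.1, 0.1, 0.9]
finger_gap: -0.2
t 4.95 stage [57.5 29.  64.3] rot [-180.    -0.   102.4] F stage [-0.1  0.1  0.9] gap -0.2
time: 5.25
tool_pos: [633.4, -40.1, 164.7]
tcp_rot: [179.9, 0.0, 102.4]
ft_force: [2.4, 1.1, 1.4]
finger_gap: -0.1
t 5.25 stage [53.9 29.  64.7] rot [179.9   0.  102.4] F stage [2.6 0.6 1.4] gap -0.1
```

View pics/w3.png

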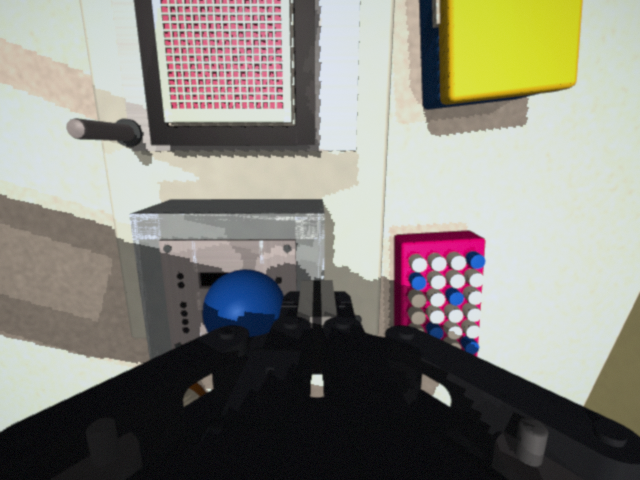

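Contact: the knob at (243,310) touches the fingers' near face, at about 2.6 N. I keep pushing toward the middle.

```bash
python3 -m creep '{"translation":[[0,-2,0],[0,-2,0],[0,-2,0],[0,-2,0],[0,-2,0],[0,-2,0],[0,-2,0],[0,-2,0],[0,-2,0],[0,0,0]],"rotation":[[0,0,0],[0,0,0],[0,0,0],[0,0,0],[0,0,0],[0,0,0],[0,0,0],[0,0,0],[0,0,0],[0,0,0]],"claw":[0,0,0,0,0,0,0,0,0,0]}'
python3 -c "
from h import *
rep()"
python3 -m creep '{"translation":[[0,-2,0],[0,-2,0],[0,-1,0],[0,0,0]],"rotation":[[0,0,0],[0,0,0],[0,0,0],[0,0,0]],"claw":[0,0,0,0]}'
python3 -c "
from h import *
rep();snap('wrist','w4.png');snap('scene','s4.png');crop('s4',225,325,225,325,6,'sc4.png')"
```

```text
time: 6.3
tool_pos: [615.3, -44.1, 164.2]
tcp_rot: [-180.0, -0.0, 102.4]
ft_force: [-0.2, -0.0, 0.7]
finger_gap: -0.2
t 6.3 stage [35.3 29.  64.2] rot [-180.    -0.   102.4] F stage [-0.2  0.   0.7] gap -0.2
time: 6.7
tool_pos: [610.6, -45.1, 164.3]
tcp_rot: [-180.0, -0.0, 102.4]
ft_force: [1.4, -0.5, 1.1]
finger_gap: -0.0
t 6.7 stage [30.5 29.  64.3] rot [-180.    -0.   102.4] F stage [ 1.3 -0.8  1.1] gap -0.0
```

View pics/w4.png

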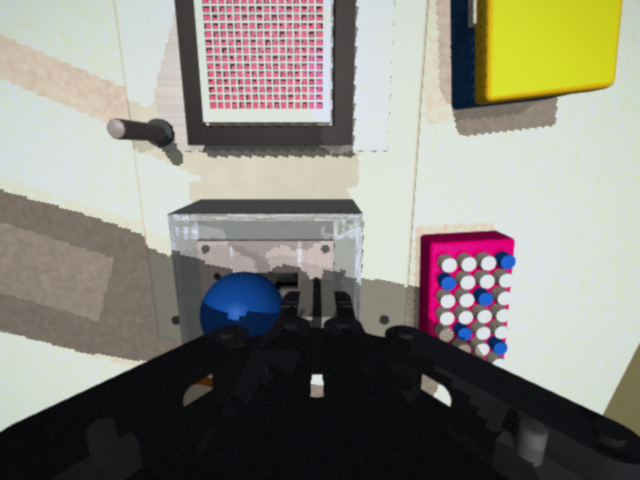

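View pics/sc4.png

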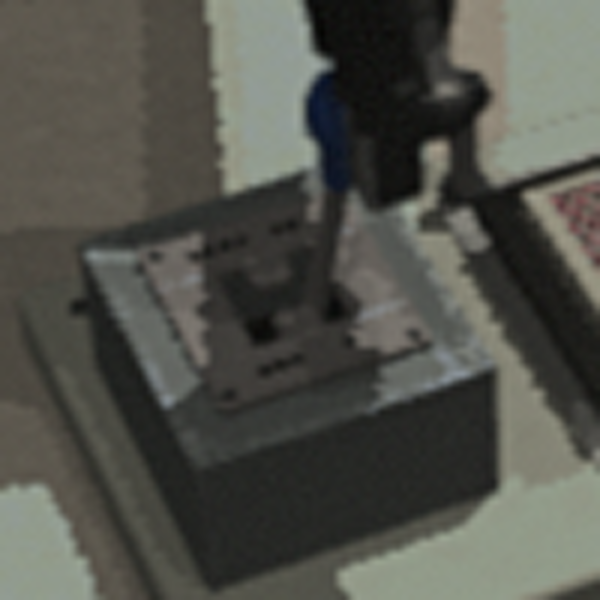

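```bash
python3 -c "
from h import *
crop('w4',160,320,200,340,5,'wc4.png')
print(st(at_z('w4',241,312,176)), st(at_z('w3',243,310,174)))
print([np.round(st(at_z('w4',u,v,100)),1) for u,v in [(205,248),(326,248)]])
"
```

```text
[ 0.3526097  30.11930934 76.        ] [24.07659557 29.75550109 74.        ]
[array([-37.3,  35.2,   0. ]), array([36.9, 35.1,  0. ])]
```

View pics/wc4.png

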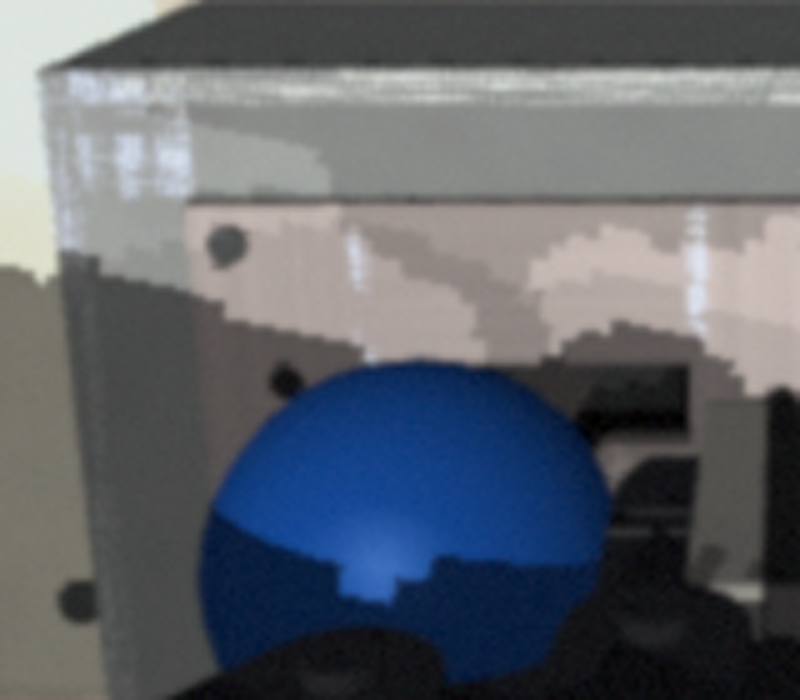

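The knob centre (241,312) gives stage x≈+0.4, so the lever stands in the middle. Next I back off and go round to its left side.

```bash
python3 -m creep '{"translation":[[0,5,0],[0,10,0],[0,10,0],[11,0,0],[16,0,0],[16,0,0],[0,-14,0],[0,-14,0],[0,-14,0],[0,-14,0]],"rotation":[[0,0,0],[0,0,0],[0,0,0],[0,0,0],[0,0,0],[0,0,0],[0,0,0],[0,0,0],[0,0,0],[0,0,0]],"claw":[0,0,0,0,0,0,0,0,0,0]}'
python3 -m creep '{"translation":[[0,0,0],[0,0,0]],"rotation":[[0,0,0],[0,0,0]],"claw":[0,0]}'
python3 -c "
from h import *
rep();snap('wrist','w5.png');snap('scene','s5.png');crop('s5',225,325,225,325,6,'sc5.png')"
```

```text
time: 7.8
tool_pos: [570.2, -8.3, 164.3]
tcp_rot: [-180.0, -0.0, 102.5]
ft_force: [0.2, -0.3, 0.8]
finger_gap: 0.2
time: 8.0
tool_pos: [571.2, -8.8, 164.6]
tcp_rot: [180.0, 0.0, 102.4]
ft_force: [0.0, 0.5, 0.7]
finger_gap: 0.0
t 8.0 stage [-0.1 72.9 64.6] rot [180.    0.  102.4] F stage [0.1 0.5 0.7] gap 0.0
```

View pics/w5.png

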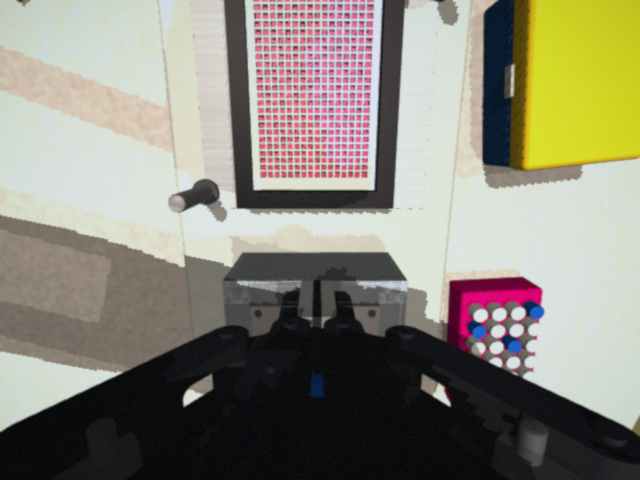

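View pics/sc5.png

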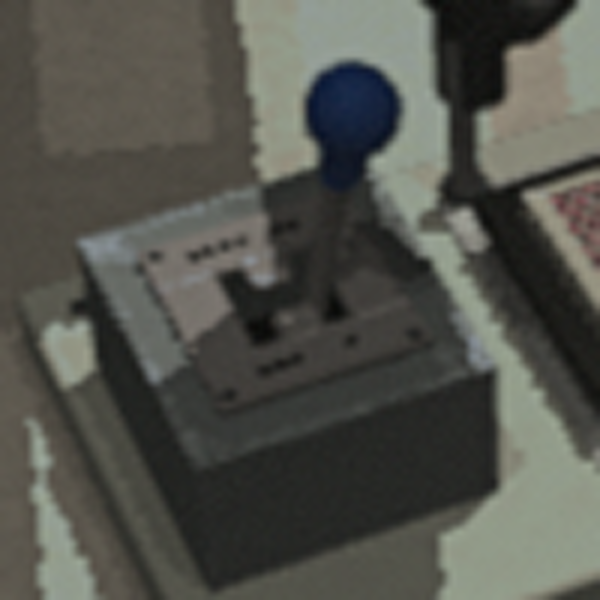

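```bash
python3 -c "
from h import *
for z in (176,177,178): print(st(at_z('s5',283.8,243.3,z)))
print(st(at_z('s0',288.5,251.7,173.2)))"
python3 -m creep '{"translation":[[-3,0,0],[-3,0,0],[-3,0,0],[-2,0,0],[-2,0,0],[-2,0,0],[0,0,0]],"rotation":[[0,0,0],[0,0,0],[0,0,0],[0,0,0],[0,0,0],[0,0,0],[0,0,0]],"claw":[0,0,0,0,0,0,0]}'
python3 -c "
from h import *
rep()"
python3 -m creep '{"translation":[[-2,0,0],[-2,0,0],[0,0,0]],"rotation":[[0,0,0],[0,0,0],[0,0,0]],"claw":[0,0,0]}'
python3 -c "
from h import *
rep()"
```

```text
[ 2.23004042 29.35121731 76.        ]
[ 3.26221624 28.97480898 77.        ]
[ 4.29439206 28.59840065 78.        ]
[26.34235385 29.44035872 73.2       ]
time: 8.8
tool_pos: [574.5, -24.6, 164.3]
tcp_rot: [180.0, -0.0, 102.4]
ft_force: [-0.5, 1.3, 0.4]
finger_gap: 0.0
t 8.8 stage [-0.3 56.8 64.3] rot [180.   -0.  102.4] F stage [-0.2  1.4  0.4] gap 0.0
time: 9.1
tool_pos: [575.4, -28.4, 164.5]
tcp_rot: [180.0, -0.0, 102.4]
ft_force: [-0.4, 1.2, 1.6]
finger_gap: -0.6
t 9.1 stage [-0.2 52.9 64.5] rot [180.   -0.  102.4] F stage [-0.1  1.3  1.6] gap -0.6
```

```bash
python3 -m creep '{"translation":[[-2,0,0],[-2,0,0],[-2,0,0],[0,0,0]],"rotation":[[0,0,0],[0,0,0],[0,0,0],[0,0,0]],"claw":[0,0,0,0]}'
python3 -c "
from h import *
rep();snap('scene','s6.png');crop('s6',225,325,225,325,6,'sc6.png')"
```

```text
time: 9.5
tool_pos: [576.7, -34.5, 164.3]
tcp_rot: [180.0, 0.0, 102.4]
ft_force: [0.3, 1.2, 1.1]
finger_gap: 0.2
t 9.5 stage [-0.3 46.7 64.3] rot [180.    0.  102.4] F stage [0.6 1.1 1.1] gap 0.2
```

View pics/sc6.png

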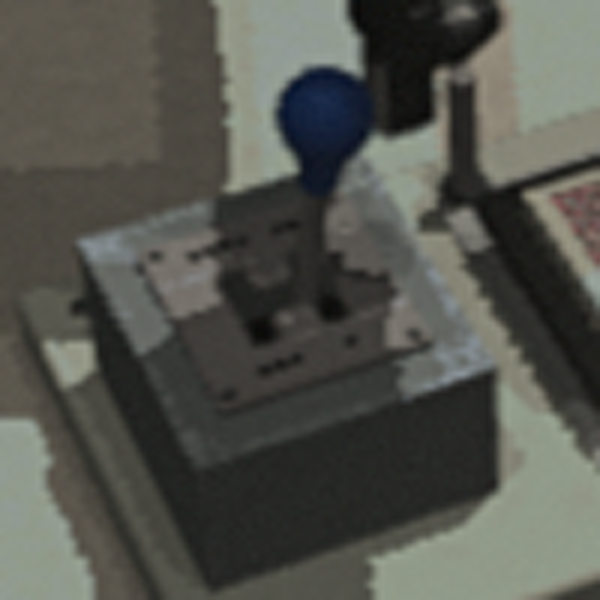

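The knob has moved across to scene (279,244) at about 1 N, so the lever is travelling through the cross channel. I continue.

```bash
python3 -c "
from h import *
for z in (178,179): print(st(at_z('s6',279.3,243.7,z)))"
python3 -m creep '{"translation":[[-2,0,0],[-2,0,0],[-2,0,0],[-2,0,0],[-2,0,0],[-2,0,0],[-2,0,0],[-2,0,0],[-2,0,0],[0,0,0]],"rotation":[[0,0,0],[0,0,0],[0,0,0],[0,0,0],[0,0,0],[0,0,0],[0,0,0],[0,0,0],[0,0,0],[0,0,0]],"claw":[0,0,0,0,0,0,0,0,0,0]}'
python3 -c "
from h import *
rep()"
python3 -m creep '{"translation":[[-2,0,0],[-2,0,0],[-2,0,0],[-2,0,0],[-2,0,0],[-2,0,0],[-2,0,0],[-2,0,0],[0,0,0]],"rotation":[[0,0,0],[0,0,0],[0,0,0],[0,0,0],[0,0,0],[0,0,0],[0,0,0],[0,0,0],[0,0,0]],"claw":[0,0,0,0,0,0,0,0,0]}'
python3 -c "
from h import *
rep();snap('scene','s7.png');snap('wrist','w7.png');crop('s7',225,325,225,325,6,'sc7.png')"
```

```text
[ 1.54490881 19.94209118 78.        ]
[ 2.58055162 19.57659812 79.        ]
time: 10.55
tool_pos: [580.4, -52.1, 164.3]
tcp_rot: [-180.0, 0.0, 102.4]
ft_force: [-0.0, 0.9, 1.0]
finger_gap: -0.2
t 10.55 stage [-0.4 28.7 64.3] rot [-180.     0.   102.4] F stage [0.2 0.9 1. ] gap -0.2
time: 11.45
tool_pos: [583.9, -67.7, 164.3]
tcp_rot: [-180.0, 0.0, 102.4]
ft_force: [1.0, 0.6, 0.4]
finger_gap: 0.2
t 11.45 stage [-0.4 12.7 64.3] rot [-180.     0.   102.4] F stage [1.1 0.3 0.4] gap 0.2
```

View pics/sc7.png

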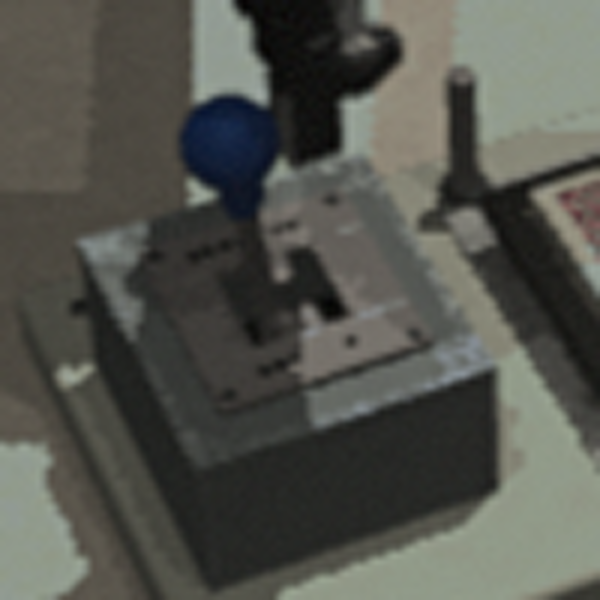

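View pics/w7.png

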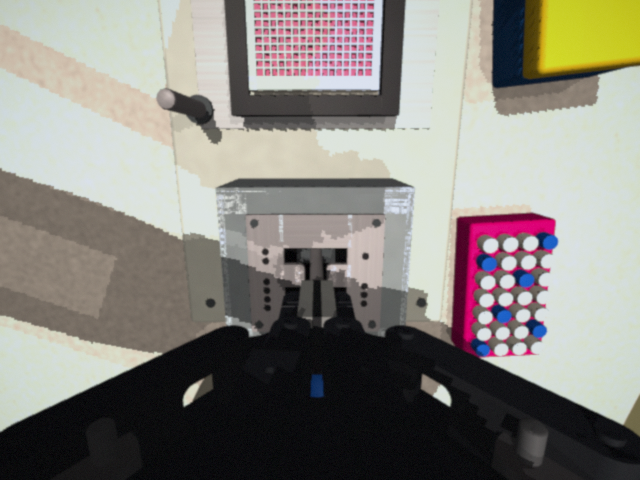

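```bash
python3 -c "
from h import *
for z in (178,179): print(st(at_z('s7',263.2,248.7,z)))"
python3 -m creep '{"translation":[[-1.5,0,0],[-1.5,0,0],[-1.5,0,0],[-1.5,0,0],[-1.5,0,0],[0,0,0]],"rotation":[[0,0,0],[0,0,0],[0,0,0],[0,0,0],[0,0,0],[0,0,0]],"claw":[0,0,0,0,0,0]}'
python3 -c "
from h import *
rep()"
python3 -m creep '{"translation":[[-1,0,0],[-1,0,0],[-1,0,0],[0,0,0]],"rotation":[[0,0,0],[0,0,0],[0,0,0],[0,0,0]],"claw":[0,0,0,0]}'
python3 -c "
from h import *
rep();snap('scene','s8.png');crop('s8',225,325,225,325,6,'sc8.png')"
```

```text
[  1.59933932 -14.67203138  78.        ]
[  2.6349135  -14.99387736  79.        ]
time: 12.15
tool_pos: [585.5, -74.9, 164.2]
tcp_rot: [-180.0, 0.0, 102.4]
ft_force: [-0.5, 1.5, 0.8]
finger_gap: -0.2
t 12.15 stage [-0.4  5.3 64.2] rot [-180.     0.   102.4] F stage [-0.1  1.5  0.8] gap -0.2
time: 12.55
tool_pos: [586.1, -77.7, 164.2]
tcp_rot: [-180.0, -0.0, 102.4]
ft_force: [-0.9, 0.1, -1.9]
finger_gap: -0.1
t 12.55 stage [-0.4  2.4 64.2] rot [-180.    -0.   102.4] F stage [-0.9  0.3 -1.9] gap -0.1
```

View pics/sc8.png

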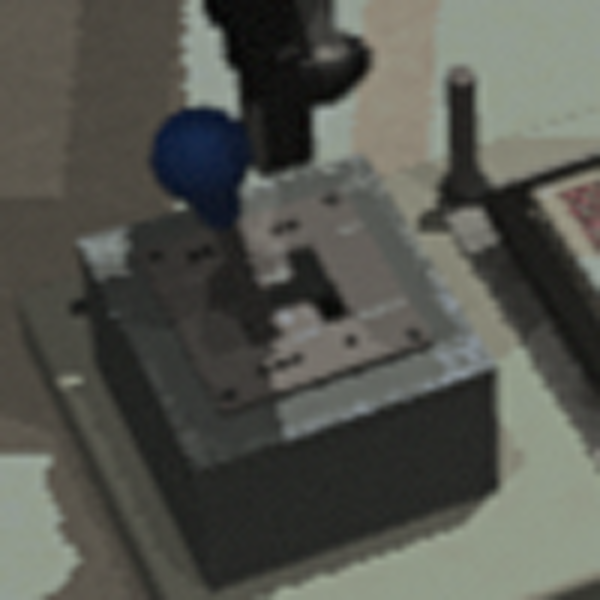

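```bash
python3 -c "
from h import *
for z in (177,178): print(st(at_z('s8',258.7,250.5,z)))"
python3 -m creep '{"translation":[[-1,0,0],[-1,0,0],[0,0,0]],"rotation":[[0,0,0],[0,0,0],[0,0,0]],"claw":[0,0,0]}'
python3 -c "
from h import *
rep()"
python3 -m creep '{"translation":[[-1,0,0],[0,0,0]],"rotation":[[0,0,0],[0,0,0]],"claw":[0,0]}'
python3 -c "
from h import *
rep()"
```

```text
[  1.68072556 -24.33321909  77.        ]
[  2.71489307 -24.64249271  78.        ]
time: 12.9
tool_pos: [586.5, -79.7, 164.3]
tcp_rot: [-180.0, 0.0, 102.4]
ft_force: [0.0, 1.4, -0.8]
finger_gap: -0.6
t 12.9 stage [-0.4  0.4 64.3] rot [-180.     0.   102.4] F stage [ 0.3  1.4 -0.8] gap -0.6
time: 13.1
tool_pos: [586.7, -80.7, 164.3]
tcp_rot: [-180.0, 0.0, 102.4]
ft_force: [0.0, 2.0, -0.2]
finger_gap: 0.1
t 13.1 stage [-0.4 -0.6 64.3] rot [-180.     0.   102.4] F stage [ 0.4  1.9 -0.2] gap 0.1
```

```bash
python3 -m creep '{"translation":[[-1,0,0],[0,0,0]],"rotation":[[0,0,0],[0,0,0]],"claw":[0,0]}'
python3 -c "
from h import *
rep();snap('scene','s9.png');crop('s9',225,325,225,325,6,'sc9.png')"
```

```text
time: 13.3
tool_pos: [587.0, -81.7, 164.3]
tcp_rot: [-180.0, 0.0, 102.4]
ft_force: [0.9, 0.9, -1.4]
finger_gap: 0.3
t 13.3 stage [-0.4 -1.6 64.3] rot [-180.     0.   102.4] F stage [ 1.1  0.7 -1.4] gap 0.3
```

View pics/sc9.png

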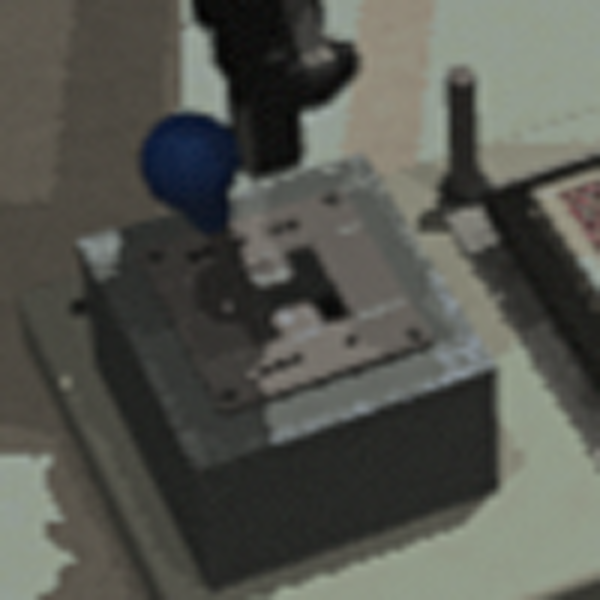

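```bash
python3 -c "
from h import *
for z in (177,178): print(st(at_z('s9',256.8,251.7,z)))"
python3 -m creep '{"translation":[[-1,0,0],[0,0,0]],"rotation":[[0,0,0],[0,0,0]],"claw":[0,0]}'
python3 -c "
from h import *
rep()
"
```

```text
[  3.35070404 -28.97371072  77.        ]
[  4.38276842 -29.27714022  78.        ]
time: 13.55
tool_pos: [587.2, -82.6, 164.3]
tcp_rot: [-180.0, -0.0, 102.4]
ft_force: [-1.5, 0.9, -0.6]
finger_gap: -0.1
t 13.55 stage [-0.4 -2.6 64.3] rot [-180.    -0.   102.4] F stage [-1.3  1.3 -0.6] gap -0.1
```

The knob at scene (256.8,251.7) gives stage y≈-29, so it is in the right-hand track. I back off left, go round behind, then push forward.

```bash
python3 -m creep '{"translation":[[5,0,0],[10,0,0],[10,0,0],[0,-14,0],[0,-14,0],[0,-14,0],[0,-8,0],[-14,0,0],[-14,0,0],[-14,0,0]],"rotation":[[0,0,0],[0,0,0],[0,0,0],[0,0,0],[0,0,0],[0,0,0],[0,0,0],[0,0,0],[0,0,0],[0,0,0]],"claw":[0,0,0,0,0,0,0,0,0,0]}'
python3 -m creep '{"translation":[[-9,0,0],[0,0,0],[0,0,0]],"rotation":[[0,0,0],[0,0,0],[0,0,0]],"claw":[0,0,0]}'
python3 -c "
from h import *
rep();snap('scene','s10.png');snap('wrist','w10.png');crop('s10',225,325,225,325,6,'sc10.png')"
```

```text
time: 14.55
tool_pos: [542.8, -111.2, 164.5]
tcp_rot: [180.0, 0.0, 102.4]
ft_force: [0.2, 0.7, 1.2]
finger_gap: -0.1
time: 14.85
tool_pos: [543.9, -118.9, 164.0]
tcp_rot: [-180.0, -0.0, 102.3]
ft_force: [-0.3, 0.4, -0.9]
finger_gap: -0.5
t 14.85 stage [-50.4 -28.8  64. ] rot [-180.    -0.   102.3] F stage [-0.2  0.4 -0.9] gap -0.5
```

View pics/sc10.png

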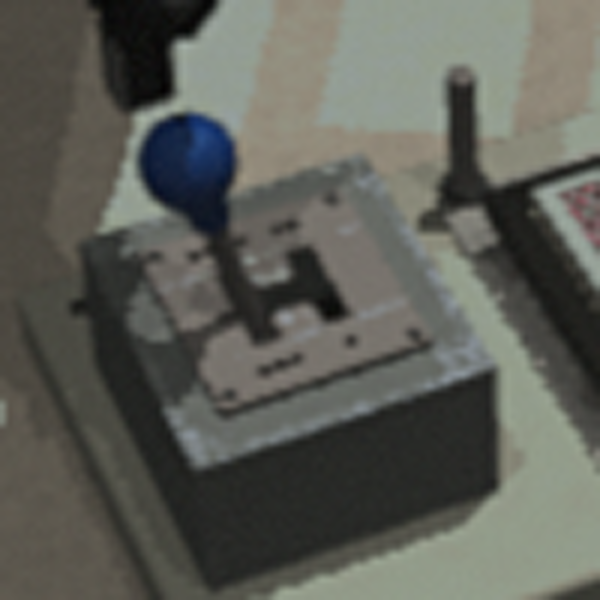

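View pics/w10.png

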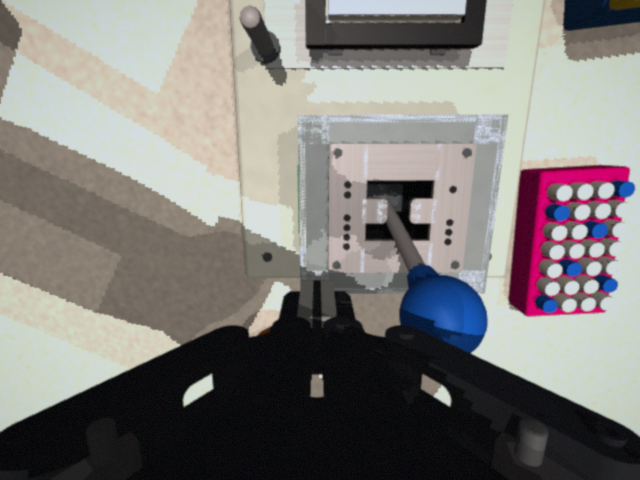

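The stem stands in the right-hand track at the middle, with the fingers behind the knob. Now pushing forward.

```bash
python3 -m creep '{"translation":[[0,4,0],[0,4,0],[0,4,0],[0,3,0],[0,2,0],[0,2,0],[0,2,0],[0,2,0],[0,2,0],[0,0,0]],"rotation":[[0,0,0],[0,0,0],[0,0,0],[0,0,0],[0,0,0],[0,0,0],[0,0,0],[0,0,0],[0,0,0],[0,0,0]],"claw":[0,0,0,0,0,0,0,0,0,0]}'
python3 -c "
from h import *
rep()"
python3 -m creep '{"translation":[[0,2,0],[0,2,0],[0,2,0],[0,2,0],[0,2,0],[0,2,0],[0,2,0],[0,0,0]],"rotation":[[0,0,0],[0,0,0],[0,0,0],[0,0,0],[0,0,0],[0,0,0],[0,0,0],[0,0,0]],"claw":[0,0,0,0,0,0,0,0]}'
python3 -c "
from h import *
rep();snap('scene','s11.png');snap('wrist','w11.png');crop('s11',225,325,225,325,6,'sc11.png')"
```

```text
time: 15.95
tool_pos: [568.5, -113.3, 164.4]
tcp_rot: [180.0, 0.0, 102.4]
ft_force: [-1.3, -0.1, 0.4]
finger_gap: -0.1
t 15.95 stage [-25.2 -28.5  64.4] rot [180.    0.  102.4] F stage [-1.3  0.2  0.4] gap -0.1
time: 16.75
tool_pos: [582.3, -110.2, 164.2]
tcp_rot: [180.0, -0.0, 102.4]
ft_force: [-0.2, -1.2, -0.3]
finger_gap: -0.1
t 16.75 stage [-11.1 -28.4  64.2] rot [180.   -0.  102.4] F stage [-0.5 -1.1 -0.3] gap -0.1
```

View pics/sc11.png

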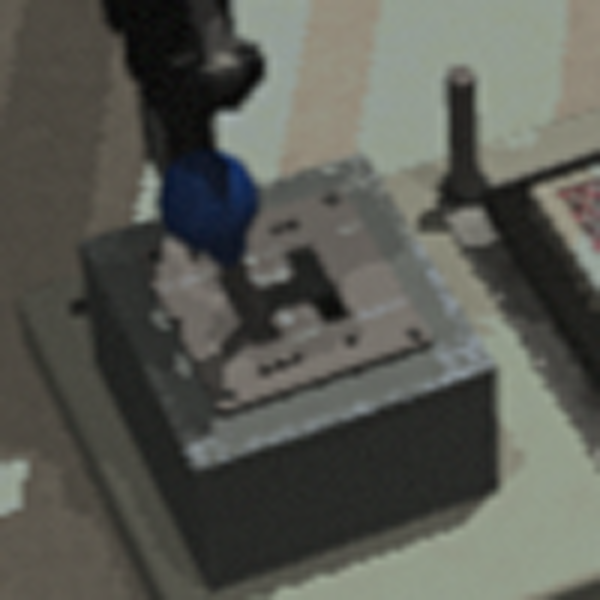

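View pics/w11.png

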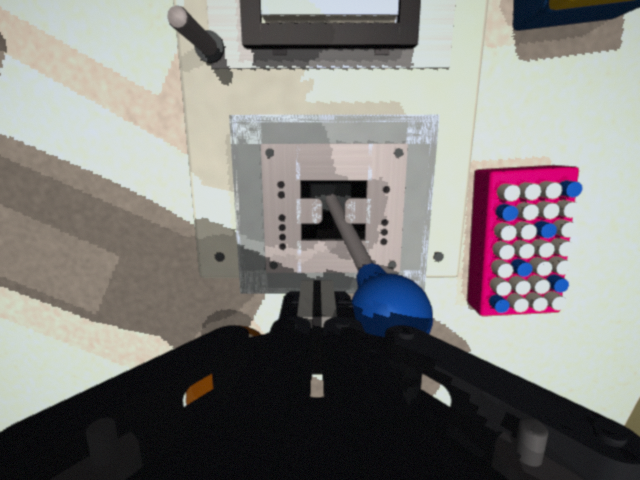

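The knob is moving forward in the right-hand track toward the three dots. I continue, gently near the stop.

```bash
python3 -m creep '{"translation":[[0,2,0],[0,2,0],[0,2,0],[0,2,0],[0,2,0],[0,2,0],[0,0,0]],"rotation":[[0,0,0],[0,0,0],[0,0,0],[0,0,0],[0,0,0],[0,0,0],[0,0,0]],"claw":[0,0,0,0,0,0,0]}'
python3 -c "
from h import *
rep()"
python3 -m creep '{"translation":[[0,1,0],[0,1,0],[0,0,0]],"rotation":[[0,0,0],[0,0,0],[0,0,0]],"claw":[0,0,0]}'
python3 -c "
from h import *
rep();snap('scene','s12.png');crop('s12',225,325,225,325,6,'sc12.png');snap('wrist','w12.png')"
```

```text
time: 17.55
tool_pos: [594.0, -107.6, 164.3]
tcp_rot: [180.0, 0.0, 102.4]
ft_force: [-0.5, -0.9, -1.1]
finger_gap: -0.3
t 17.55 stage [  0.9 -28.5  64.3] rot [180.    0.  102.4] F stage [-0.6 -0.8 -1.1] gap -0.3
time: 17.85
tool_pos: [595.4, -107.3, 164.1]
tcp_rot: [-180.0, -0.0, 102.4]
ft_force: [-2.5, -0.5, -0.5]
finger_gap: 0.2
t 17.85 stage [  2.3 -28.5  64.1] rot [-180.    -0.   102.4] F stage [-2.6  0.1 -0.5] gap 0.2
```

View pics/sc12.png

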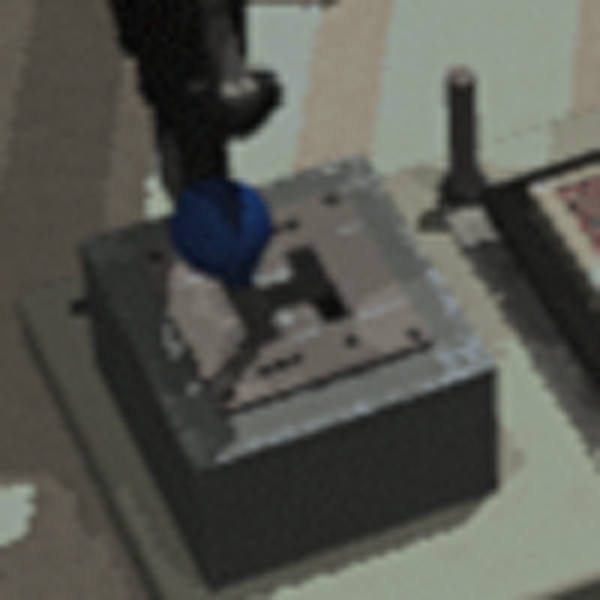

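View pics/w12.png

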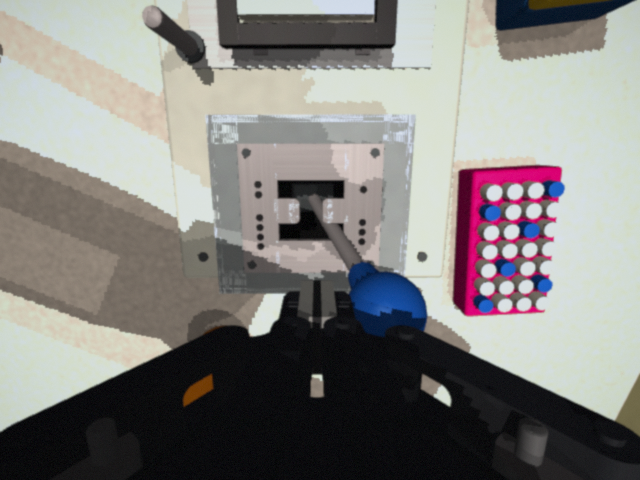

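```bash
python3 -c "
from h import *
print(st(at_z('s12',261.8,263.3,173)),st(at_z('w12',388,306,173)),st(tri([('s12',261.8,263.3),('w12',388,306)])))
"
python3 -m creep '{"translation":[[0,1,0],[0,1,0],[0,0,0]],"rotation":[[0,0,0],[0,0,0],[0,0,0]],"claw":[0,0,0]}'
python3 -c "
from h import *
rep()"
```

```text
[ 34.48980615 -30.46353622  73.        ] [ 32.45401002 -26.18153868  73.        ] [ 32.55023967 -28.71184716  70.07590083]
time: 18.25
tool_pos: [596.7, -107.0, 163.9]
tcp_rot: [-179.9, -0.0, 102.4]
ft_force: [-7.7, -1.3, 1.4]
finger_gap: 0.0
t 18.25 stage [  3.7 -28.5  63.9] rot [-179.9   -0.   102.4] F stage [-7.8  0.4  1.4] gap 0.0
```

The force rose from about 1 N to 7.8 N over the last 2 mm, which is the hard stop. Backing off and lifting clear.

```bash
python3 -m creep '{"translation":[[0,0,0],[0,0,0]],"rotation":[[0,0,0],[0,0,0]],"claw":[0,0]}'
python3 -c "
from h import *
rep()"
python3 -m creep '{"translation":[[0,-4,0],[0,-10,0],[0,-12,0],[0,-14,0],[0,0,-20],[0,0,-30],[0,0,-30],[0,-20,0],[0,-40,0],[0,-40,0]],"rotation":[[0,0,0],[0,0,0],[0,0,0],[0,0,0],[0,0,0],[0,0,0],[0,0,0],[0,0,0],[0,0,0],[0,0,0]],"claw":[0,0,0,0,0,0,0,0,0,0]}'
python3 -m creep '{"translation":[[40,0,-20],[40,0,-20],[40,0,-20],[40,0,0],[40,0,0],[40,0,0],[40,0,0],[0,0,0],[0,0,0]],"rotation":[[0,0,0],[0,0,0],[0,0,0],[0,0,0],[0,0,0],[0,0,0],[0,0,0],[0,0,0],[0,0,0]],"claw":[0,0,0,0,0,0,0,0,0]}'
python3 -c "
from h import *
rep();snap('scene','s13.png');snap('top','t13.png');crop('s13',225,325,225,325,6,'sc13.png')"
```

```text
time: 18.45
tool_pos: [596.7, -107.1, 164.0]
tcp_rot: [-179.9, -0.0, 102.4]
ft_force: [-7.1, -1.4, 0.9]
finger_gap: -0.0
t 18.45 stage [  3.7 -28.5  64. ] rot [-179.9   -0.   102.4] F stage [-7.2  0.2  0.9] gap -0.0
time: 19.45
tool_pos: [460.2, -137.0, 244.8]
tcp_rot: [179.9, 0.1, 102.4]
ft_force: [0.2, -0.3, 1.1]
finger_gap: -0.2
time: 20.35
tool_pos: [400.7, 137.3, 304.7]
tcp_rot: [179.9, 0.0, 102.5]
ft_force: [0.1, -0.1, -0.3]
finger_gap: 0.1
t 20.35 stage [-135.2  252.2  204.7] rot [179.9   0.  102.5] F stage [ 0.  -0.1 -0.3] gap 0.1
```

View pics/sc13.png

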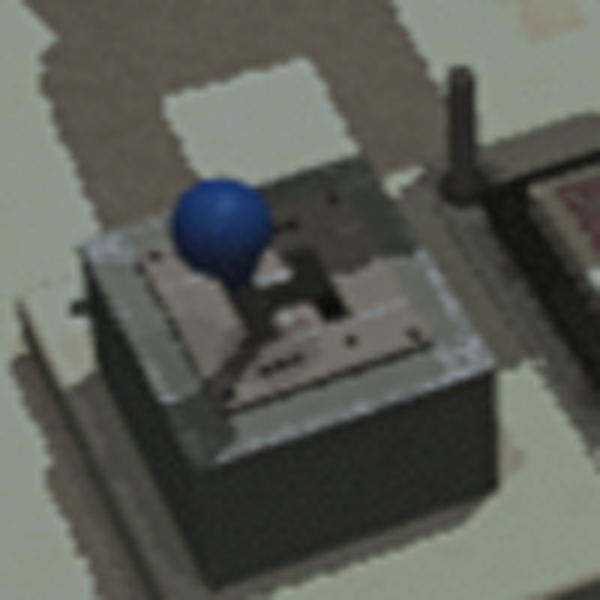

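View pics/t13.png

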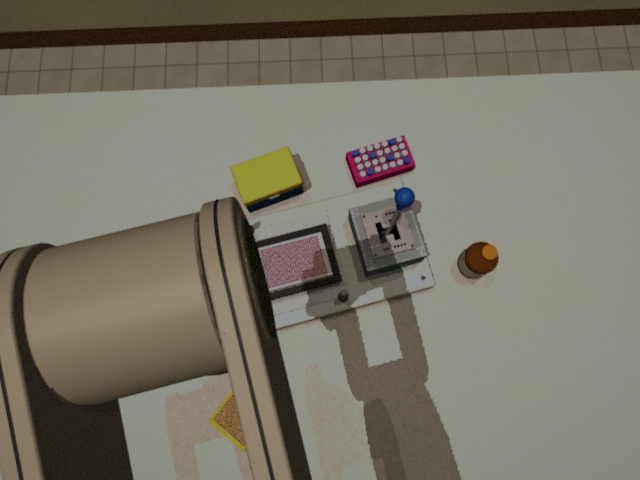

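View pics/s13.png

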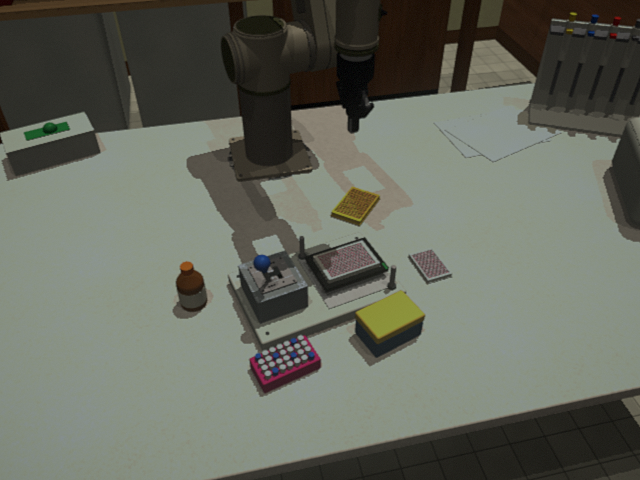

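```bash
python3 -c "
from h import *
crop('t13',370,430,170,270,8,'tc13.png')
for n,R in(('t13',(370,430,170,230)),('s13',(245,285,245,285))):
    im=cv2.cvtColor(cv2.imread('pics/'+n+'.png'),cv2.COLOR_BGR2HSV); m=cv2.inRange(im,(100,120,40),(125,255,255)); M=np.zeros_like(m); M[R[2]:R[3],R[0]:R[1]]=m[R[2]:R[3],R[0]:R[1]]
    ys,xs=np.nonzero(M); print(n,xs.min(),xs.max(),ys.min(),ys.max(),xs.mean(),ys.mean())
k=tri([('t13',404.3,197),('s13',262,263.2)]);print(st(k))
for s in (.19,.21,.233):
    v=np.array([np.tan(s),-np.tan(.2),1]);v*=142/np.linalg.norm(v); p=G+Rs@(v-[0,0,62]);print(s,v-[0,0,62],proj('t13',p),proj('s13',p))
"
```

```text
t13 370 413 170 209 402.2870090634441 196.70392749244712
s13 254 269 255 269 261.45212765957444 261.74468085106383
[ 32.36627814 -29.86491707  71.17595913]
0.19 [ 26.30190955 -27.72288645  74.76129248] [404.17571032 199.96028989] [261.56707315 259.59841043]
0.21 [ 29.03616209 -27.61496644  74.22890633] [403.58319747 198.56087178] [262.13224152 260.6555464 ]
0.233 [ 32.16774049 -27.47765376  73.55152163] [402.89291443 196.97796103] [262.79023312 261.8923215 ]
```

View pics/tc13.png

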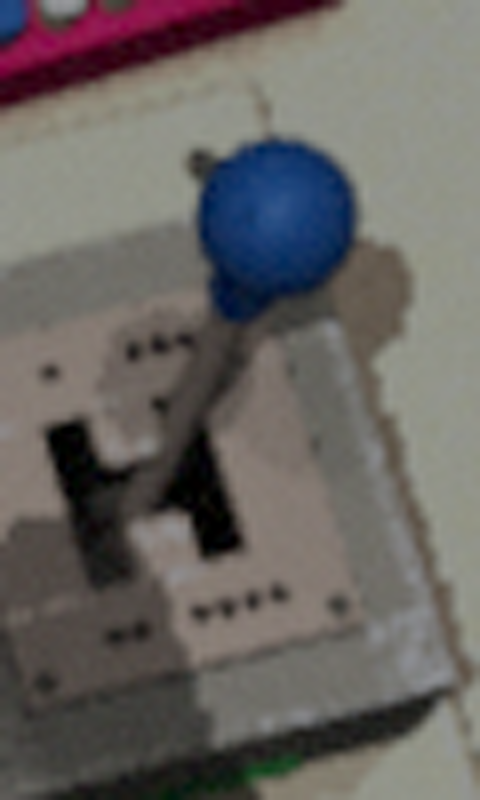

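The lever is home: top view knob (404,197), predicted row 197.0 for 0.233. Plate, bottle, rack and tip box look undisturbed.

```bash
python3 -c "
from h import *
hand_in();rep()"
```

```text
the job is handed in; nothing more can be done
the job is handed in; nothing more can be done
```

The lever is home in slot three, and the job was handed in at about 20.5 s of the 67 s allowed. Using closed fingertips from outside only, I pushed the knob back along the left-hand track to the middle. I then pushed it across to the right-hand track, and forward to its hard stop. Moving forces were about 1–3 N, rising to 7.8 N at the stop, where I stopped pushing and backed off.

**Last checks:**
- **Lever position:** the two final views put the knob 32.4 mm forward and 29.9 mm right of the gate's centre. Fully home is about 32 mm forward and 27.5 mm right.
- **Disagreement:** the two cameras differ by about 1–3 mm. The scene view read roughly 1.5–3 mm further forward than the wrist view and about 1 mm further than the fully home position predicts. I did not resolve this, and took the rise in force as the sign that the lever was home.
- **Other objects:** by eye, the plate is still in its nest, and the bottle, tube rack and tip box are where they stood. I did not measure these.
- **Robot:** the arm ended well clear, with no contact force.

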